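Shut the swing strap of a filing fixture and drive its lock pin

ROBOT

A 6-joint arm with a two-finger parallel gripper is mounted at the origin on the work surface. World frame = base frame: x ahead of the robot, y to its left, z up, the work surface at z = 0. Lengths are in m, angles in degrees, forces in N, time in s.
With the tool pointing down it reaches from about 0.3 to 0.75 m from the base axis. Payload 8.5 kg.
Tool frame: the origin (TCP) lies at the very end of the fingers, on their centre line; the grasp point (between the pads) lies 19 mm behind it; z points along the fingers, y is the line along which they close (so a half turn about z gives the same grasp; the last joint's range is limited). The gripper opens to 85 mm and grips with 20 to 120 N. Pads are 22 mm wide; open, the fingers measure 114 mm over their backs; the gripper's body (76 mm by 85 mm) begins 54 mm behind the grasp point. The pads swing forward as they close: fully open they stand 13 mm farther back than shut.
Start: joints at [-88.482, 21.807, 74.336, -0, 83.858, -12.336], TCP at [0.132, -0.534, 0.231] pointing down, gripper open.
Joint ranges: [-178.18, 178.18], [-50.72, 133.34], [12.68, 142.11], [-81.47, 261.47], [9.98, 163.14], [-165.26, 165.26]. Speed limits (degrees/s): [136.94, 136.94, 180, 180, 180, 180].

INTERFACE

Orientations are given as a 3x3 rotation matrix whose columns are the frame's x, y, z axes.
In Python, from rig import observe, cams, ticket gives the robot as it stands.
- The arm moves only by the tool move_arm, never from a script. Its arguments are lists of equal length, an entry for each row: "jaw": the finger opening in cm, from 0 to 8.54; "dp": the shift along the tool's x, y, z in cm, a list of three; "turn": the turn, a rotation vector about the tool's x, y, z in rad, a list of three. In form: {"jaw": [jaw, ...], "dp": [[tx, ty, tz], ...], "turn": [[wx, wy, wz], ...]}. A call has 1 to 12 rows; each row shifts and turns the commanded pose from where the row before left it, along the tool's axes as they then stand; what a row does not reach is not made up. A row lasts 1/12 s, in which the tool goes at most 41.7 mm and 7.16 degrees, less where a joint would pass 70% of its speed; a pose out of reach is approached as far as the arm can. A call is refused whole if a number of a shift passes 4.17 or a number of a turn 0.125, either way. A call with a gripper value outside its range is refused whole. The fingers move at their own pace and stop on an object; "force" is the grip in N (left out, the last holds). Time passes only in rows, so rows that do not move let the fingers close. It gives the time, the measured TCP pose, the force, the opening and the grip force at its end, in the units of the state.
- observe(): the state, without advancing time (a new reading comes with each control period).
- cams.get_image(name): name is "scene" or "top" or "wrist"; returns (picture, depth): 420x560x3 uint8, red, green, blue; 420x560 float32, m along the optical axis (not along the pixel's ray), 0 where there is no reading.
- cams.calibration(name): a dict with "vertical_fov" (degrees; the focal length in pixels is half the picture's height over the tangent of half this angle, whatever the lens; pixels are square), "cx", "cy" (the principal point, pixels), "view" (4x4, takes a point from world to camera coordinates); the wrist camera has in their place "tool_from_camera" (4x4, takes a point from camera to tool coordinates, whose origin is the TCP and whose axes are the flange's). Camera axes: x right, y up, looking along -z (the intrinsics and any distortion apply to the point x, -y, -z); pixel columns grow to the right and rows downward; lengths in m; the calibration is good to about 2 mm. A picture is of the moment at which its call begins: read the wrist's pose just before it. calibration takes no time and is no camera call.
- ticket.close_job(): hands the job in; it is judged then, once.
Trained networks look in the newest picture that a camera, given by its name, has taken for a name from the list of things; names that differ only in an ending like _2 or _b are one class to them, and where a whole thing is asked for, a point or a joint stands for the part that bears it (a point fixed in the world has none). Each returns a list of dicts, best first, with "p" (0 to 1); they miss things now and then, are a little off and sometimes report something else, mostly with a low value. They report only what shows in the picture. A call takes as long as a camera call. They do not tell look-alikes from the thing itself.
- cams.spot_in(camera, query): "box" ([centre column, centre row, width, height] as shares, 0 to 1, of the picture: columns of its width, rows of its height, round what is visible of it).
- cams.outline_of(camera, query): "mask" (420x560 bool, what is visible of it) and "box" ([centre column, centre row, width, height] as shares, 0 to 1, of the picture: columns of its width, rows of its height, round what is visible of it).
- cams.mark_of(camera, query): "location" ([column, row] as shares, 0 to 1, of the picture: columns of its width, rows of its height: a listed point, or the origin of a listed thing).
The state is a dict: "time_s": time; "q": joint angles; "qvel": joint speeds; "joint_efforts": joint torques, N m; "position": TCP position; "tool_rot": TCP orientation; "ft_force": force on the tool from outside, world axes, zero at the start; "wrist_torque": the same for the moment, N m; "grip_width": finger opening in m; "gripper_force": force on a finger pad.
Only numpy, scipy, OpenCV 4.12 (cv2) and the standard library are available. Lean on these libraries where they do the work, as an engineer would, in place of code of your own. Each camera call takes 0.05 s, during which the arm holds its last target. There are 200 camera calls.

TASK

Push the steel strap of the filing fixture round over the workpiece until it is fully home in its catch, then use the mallet, not the gripper, to drive the catch's raised lock pin fully down. Stand the mallet back on the cork mat, on its head as it was, and let go; leave the strap and pin shut and everything else on the bench where it is.

Things in the scene. Friction and masses are not known exactly. Their poses are not given: they have to be found in the camera images.
- fixture: Fixed filing fixture, dark steel base 120 x 230 x 20 mm (x, y, z). Origin: centre of underside, z up. Pivot post at (0, -85) mm. A C-shaped catch, 48 x 45 mm in plan centred at (3, 82) mm, 84 mm high, has a slot open to -x and both y ends, from 52 to 74 mm height, with a back wall at +x. The aluminium workpiece (top at 48 mm) sits in the middle between low stops (to 30 mm).
- strap_hinge (a point): Point on the strap's vertical pivot axis at the strap's mid-height (62 mm above the bench); a round nut of radius 15 mm rises there to 82 mm. Fixed to the fixture, its axes parallel to the fixture's.
- strap (a joint): Strap angle about its vertical pivot (rad): 0 = fully home in the catch, pointing along fixture +y; grows anticlockwise from above as it opens towards fixture -x; at most 1.7. Steel bar 24 mm wide, 16 mm tall (54 to 70 mm above the bench), reaching 175 mm from the pivot axis, 15 mm behind it. Stiff hinge: stays where left; about 2 N moves it.
- strap_tip (a point): Free end of the strap, at mid-width and mid-height, 175 mm from the pivot axis.
- pin (a joint): Travel of the sprung lock pin in the catch (m): 0 = raised, 0.018 = fully down with its head on the catch's top plate. It stays where it is driven; moving it takes about 8 to 10 N.
- pin_top (a point): Centre of the top face of the pin's round steel head (20 mm diameter, 8 mm thick), at (0, 80) mm in the fixture's frame: 110 mm above the bench when raised, 92 mm when fully down.
- mallet: Soft-faced mallet, 0.45 kg, standing on its head: black cylindrical head, 50 mm diameter, 80 mm tall; level wooden handle 24 mm wide, 26 mm tall, its mid-height 40 mm above the lower face, running along the mallet's -x to 163 mm from the head's axis. Origin: centre of the head's lower face; z up the head's axis.
- mallet_grip (a point): Where to grip the handle, on its centre line, 60 mm from the head's axis (mallet -x) and 40 mm above the lower face.
- mat: Fixed square cork mat, 150 x 150 x 4 mm. Origin: centre of its underside; top at 4 mm.
- part: Bystander: aluminium workpiece 60 x 50 x 28 mm in the fixture. Origin: centre of its underside.
- oilcan: Bystander: bare metal bottle, 52 mm diameter, 150 mm tall, standing beside the catch. Origin: centre of its underside.
- jar: Bystander: amber jar, 64 mm diameter, 85 mm tall. Origin: centre of its underside.
- file: Bystander: short file lying flat, 178 mm long, 20 mm high, blade to its +x. Origin: on the bench where the handle meets the blade.
- long_file: Bystander: longer file lying flat, 198 mm long, 20 mm high, blade to its +x. Origin: on the bench where the handle meets the blade.
- brush: Bystander: flat brush lying, 170 mm long, 36 mm wide, 20 mm high. Origin: on the bench where handle and ferrule meet.
- square: Bystander: small try square lying flat, about 115 x 70 mm, 18 mm high. Origin: under the middle of its stock.
There are look-alikes about, which are no part of the job. There is more than one size of the mat; the job needs the largest.

How it is judged (in metres and radians):
On the way, in this order (a step that is already met when the one before it is completed fails the run):
1. the strap is fully home in its catch while the pin is still up (value of joint strap below 0.03 rad and value of joint pin below 0.004 m), for 0.2 s.
2. the lock pin is fully down with the strap home (value of joint pin above 0.016 m and value of joint strap below 0.03 rad), for 0.2 s.
At the end, for the whole second after the job is handed in: The strap is within 0.03 rad of fully home, the pin is at least 16 of its 18 mm down, and the mallet stands at rest on the foot of its head (within 0.12 rad of upright, under 10 mm high) with the head's centre within 60 mm of the mat's centre along each of the mat's axes (all of step 2 and x of mallet in the frame of mat between -0.06 and 0.06 m and y of mallet in the frame of mat between -0.06 and 0.06 m and height (world z) of mallet below 0.01 m and angle between mallet's own z axis and vertical below 0.12 rad and linear speed of mallet below 0.02 m/s); the robot touches nothing.
It fails at once if the gripper or arm touches the lock pin (contact force between any of the fingers, the arm and pin above 1 N).
It fails at once if the pin is driven while the strap is still open (value of joint pin above 0.006 m and value of joint strap above 0.06 rad).
It fails at once if a bystander is moved by more than 25 mm (distance of any of part, oilcan, jar, file, long_file, brush, square from where it was at the start of the episode above 0.025 m).
It also fails if it takes over 58 s, if anything falls off the work surface, if the arm or the gripper's body presses on something with over 40 N, if the wrist force passes 120 N, or if a joint passes its speed limit or range.

## Working session

There is one attempt and no reset: what is moved stays moved. The work goes in short steps, Python scripts to look and compute and a tool call to move; the robot and the scene stay as the last step left them, time stands still between calls to the robot, and variables do not carry over. Pictures are saved under pics/ and viewed, at most 10 in all, crops included, and the job is handed in when it is done.

Besides the shell and the picture viewer there is one more tool, called after ">>>" as name(argument=value, ...) on one line, values as JSON. move_arm: Moves the arm, as the interface text tells. Its arguments: {"type":"object","properties":{"jaw":{"type":"array","items":{"type":"number"}},"dp":{"type":"array","items":{"type":"array","items":{"type":"number"}}},"turn":{"type":"array","items":{"type":"array","items":{"type":"number"}}},"force":{"type":"number"}},"required":["jaw","dp","turn"]}

```bash
mkdir -p pics; cat > h.py <<'E'
import numpy as np,cv2
from rig import observe,cams,ticket
def K(n):
    c=cams.calibration(n); return c,210/np.tan(np.radians(c["vertical_fov"]/2))
def world(n,u,v,d,st=None):
    c,f=K(n); cx,cy=c.get("cx",280),c.get("cy",210)
    p=np.stack([(u-cx)/f*d,-(v-cy)/f*d,-d,np.ones_like(d)],-1)
    if n=="wrist":
        T=np.eye(4);T[:3,:3]=st["tool_rot"];T[:3,3]=st["position"]
        M=T@np.array(c["tool_from_camera"])
    else: M=np.linalg.inv(np.array(c["view"]))
    return (p@M.T)[...,:3]
def ray(n,u,v,z,st=None):
    u=np.float64(u);v=np.float64(v)
    a=world(n,u,v,np.float64(.1),st);b=world(n,u,v,np.float64(1.),st)
    return a+(b-a)*(z-a[2])/(b[2]-a[2])
E
python3 - <<'E'
from h import *
print({k:v for k,v in cams.calibration("top").items()}); print(cams.calibration("scene"));print(cams.calibration("wrist"))
for n in("top","scene"):
    im,d=cams.get_image(n); cv2.imwrite(f"pics/{n}0.png",im[...,::-1]); np.savez(f"{n}0.npz",im=im,d=d)
    for q in("fixture","strap_hinge","strap_tip","pin_top","mallet","mallet_grip","mat","oilcan","jar","part"):
        print(n,q,[(round(r["p"],2),np.round(np.array(r["location"])*[560,420],1).tolist()) for r in cams.mark_of(n,q)][:4])
print(observe())
E
```

```text
{'vertical_fov': 54.9779964843451, 'cx': 284.572439934313, 'cy': 207.5869549770219, 'view': array([[ 0.01569986, -0.99987624, -0.0010061 ,  0.0395147 ],
       [ 0.99106522,  0.01542821,  0.13248286, -0.56900009],
       [-0.13245095, -0.00307707,  0.99118479, -0.88260084],
       [ 0.        ,  0.        ,  0.        ,  1.        ]])}
{'vertical_fov': 55.62761549483041, 'cx': 280.5122465228974, 'cy': 201.87636556183648, 'view': array([[-0.88989653,  0.45610193, -0.00742944,  0.47732849],
       [-0.35892688, -0.69006185,  0.62847923,  0.17348224],
       [ 0.28152381,  0.56194811,  0.77779089, -1.01980856],
       [ 0.        ,  0.        ,  0.        ,  1.        ]])}
{'vertical_fov': 69.48017465355406, 'cx': 280.13541501927153, 'cy': 210.0138211208828, 'tool_from_camera': array([[-1.05893014e-03,  9.46494616e-01,  3.22717866e-01,
         8.36249477e-02],
       [ 9.99998485e-01,  1.44815382e-03, -9.65986995e-04,
        -3.32967346e-05],
       [-1.38164660e-03,  3.22716354e-01, -9.46494715e-01,
        -1.42796671e-01],
       [ 0.00000000e+00,  0.00000000e+00,  0.00000000e+00,

[... 1107 characters left out ...]
5124e+01, -1.23370998e+01]), 'qvel': array([-0.03461455, -0.02924298,  0.09303682,  0.03713699, -0.01231584,
        0.03474639]), 'joint_efforts': array([ 2.56644467e-03, -4.48328233e+01, -2.31462461e+01,  2.50291708e-05,
        6.24283330e-04, -4.96365189e-06]), 'position': array([ 0.13169222, -0.53398264,  0.23134535]), 'tool_rot': array([[ 9.70903872e-01,  2.39469563e-01, -1.94295309e-06],
       [ 2.39469563e-01, -9.70903871e-01, -4.71804138e-05],
       [-1.31846938e-05,  4.53423683e-05, -9.99999999e-01]]), 'ft_force': array([-0.02462327,  0.79217727,  0.16658478]), 'wrist_torque': array([-0.01315531, -0.02217941,  0.00725959]), 'gripper_force': 0.0, 'grip_width': 0.08538627133912995}
```

View pics/top0.png

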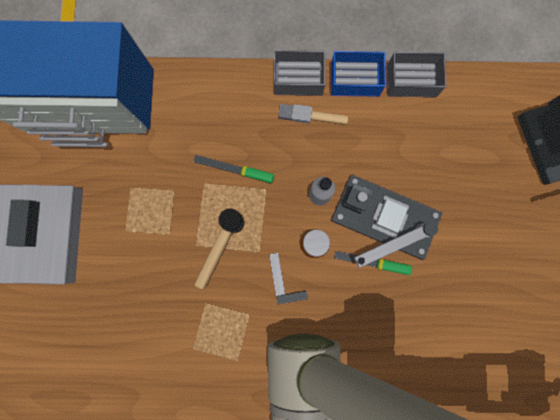

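View pics/scene0.png

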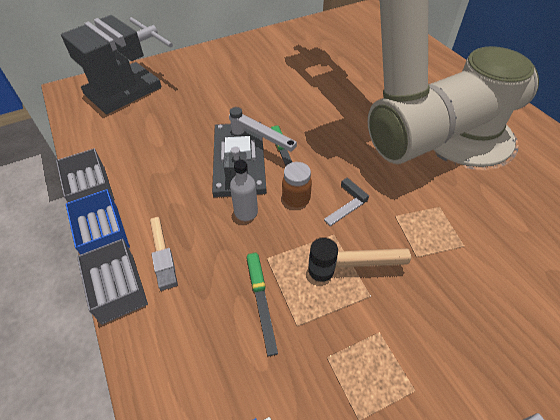

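The top picture shows the fixture at (385,217): its hinge nut is at (430,228), the pin on the catch at (362,196) and the open strap tip at (358,260). The mallet stands at (232,218) on the largest mat.

Possible mix-ups:
- **Mats:** the large one at (232,217), and smaller ones at (150,211) and (221,332). I choose (232,217).
- **Mallet:** the black-headed one at (232,218), or the grey hammer/brush at (297,114). I choose the black-headed one.
- **Hinge nut or strap-tip bolt:** (430,228) against (361,261).

Next I'll get positions from depth.

```bash
python3 - <<'E'
from h import *
z=np.load("top0.npz");im,d=z["im"],z["d"]
v,u=np.mgrid[:420,:560].astype(float)
P=world("top",u,v,d.astype(float));np.save("P.npy",P)
def reg(c0,c1,r0,r1,z0,z1):
    m=np.zeros(d.shape,bool);m[r0:r1,c0:c1]=1;m&=(P[...,2]>z0)&(P[...,2]<z1)&(d>0);return P[m],m
for nm,a in dict(pin=(345,385,175,215,.100,.125),catch=(335,390,175,225,.075,.095),nut=(415,450,210,250,.076,.095),strap=(340,450,210,275,.062,.076),mhead=(210,255,200,245,.07,.1),handle=(190,240,215,295,.035,.068),oil=(300,345,170,215,.12,.17),jar=(295,335,220,265,.07,.1)).items():
    q,m=reg(*a); 
    if len(q)<5: print(nm,len(q));continue
    c,s,w=cv2.minAreaRect(q[:,:2].astype(np.float32)*1000)
    print(nm,len(q),q.mean(0).round(4),np.median(q[:,2]).round(4),"rect",np.round(c,1),np.round(s,1),round(w,1))
print("table",np.median(P[340:400,120:180,2]), "mat",np.median(P[190:205,205:215,2]))
for n,q in(("top","fixture"),("top","mat")):
    cams.get_image(n)
    for r in cams.outline_of(n,q)[:3]:
        m=r["mask"];cs=max(cv2.findContours(m.astype(np.uint8),0,2)[0],key=cv2.contourArea)[:,0]
        zz=.02 if q=="fixture" else .004
        w=np.array([ray(n,a,b,zz)[:2] for a,b in cs]).astype(np.float32)*1000
        print(q,r["p"],cv2.minAreaRect(w),np.array(r["box"])*[560,420,560,420])
import cv2
im2=cv2.resize(im[160:290,190:460],None,fx=2.9,fy=2.9,interpolation=cv2.INTER_CUBIC);cv2.imwrite("pics/crop0.png",im2[...,::-1])
E
```

```text
pin 73 [ 0.5852 -0.114   0.1116] 0.1121 rect [ 585.5 -114.3] [18. 18.] 77.0
catch 401 [ 0.5883 -0.1117  0.0857] 0.0858 rect [ 589.2 -113.4] [45.1 48.6] 67.7
nut 169 [ 0.5218 -0.266   0.0838] 0.084 rect [ 521.8 -266.3] [28.4 28.8] 2.6
strap 855 [ 0.4825 -0.1819  0.0719] 0.0721 rect [ 484.5 -186.9] [ 26.2 173. ] 26.3
mhead 429 [0.5349 0.1664 0.0855] 0.0859 rect [534.9 167. ] [48.2 48.7] 44.1
handle 782 [0.4513 0.2036 0.057 ] 0.0582 rect [459.2 201.1] [ 33.8 158.3] 60.7
oil 138 [ 0.6037 -0.0327  0.1485] 0.1514 rect [604.8 -33.1] [23.2 23.4] 87.7
jar 548 [ 0.4878 -0.02    0.0869] 0.0871 rect [487.8 -20. ] [53.4 55.7] 1.0
table 0.0019052060409627258 mat 0.005952393042139792
fixture 0.62 ((521.9365844726562, -175.96807861328125), (236.0994415283203, 191.4354705810547), 67.17621612548828) [386.624 219.954 108.584  90.09 ]
mat 0.8 ((560.4050903320312, 366.9085693359375), (107.98636627197266, 106.79900360107422), 86.75553894042969) [145.544 211.638  49.112  41.916]
mat 0.69 ((287.0437927246094, 188.41091918945312), (106.4314956665039, 107.67784118652344), 76.44017791748047) [220.976 332.556  58.072  57.918]
mat 0.68 ((549.13916015625, 174.85955810546875), (150.44676208496094, 150.39175415039062), 84.97869873046875) [229.32  213.57   67.592  65.31 ]
```

View pics/crop0.png

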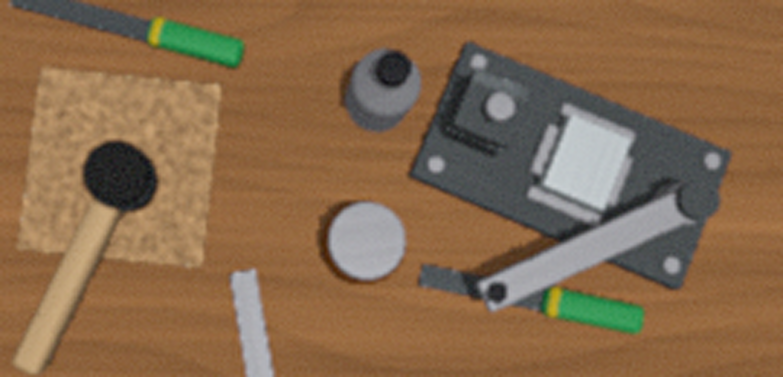

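The crop confirms the picks: the black-headed mallet stands on the largest mat (150 mm measured, the others 107 mm), the pin head is at crop (500,107) and the strap runs from the nut (697,200) to (497,292).

With these positions the fixture yaw is about -22.7° and the strap is about 48° open. I'll turn the tool to that yaw, close the fingers and go above the strap's open side.

>>> move_arm(jaw=[0,0,0,0,0,0,0,0,0,0,0,0], dp=[[0,0,0],[0,0,0],[0,0,0],[0,0,0],[0,0,0],[0,0,0],[1.2,-3.65,0],[1.2,-3.65,0],[1.2,-3.65,0],[1.2,-3.65,0],[1.2,-3.65,0],[1.2,-3.65,0]], turn=[[0,0,0.1065],[0,0,0.1065],[0,0,0.1065],[0,0,0.1065],[0,0,0.1065],[0,0,0.1065],[0,0,0],[0,0,0],[0,0,0],[0,0,0],[0,0,0],[0,0,0]])

```text
time_s: 2.3
position: [0.2836, -0.3583, 0.2315]
tool_rot: [[0.922, -0.387, 0.0], [-0.387, -0.922, -0.0], [0.0, 0.0, -1.0]]
ft_force: [1.0, -0.3, 0.6]
grip_width: -0.0001
gripper_force: 0.0
```

>>> move_arm(jaw=[0,0,0,0,0,0,0,0], dp=[[1.2,-3.65,0],[1.2,-3.65,0],[1.2,-3.65,0],[1.2,-3.65,0],[1.2,-3.65,0],[1.2,-3.65,0],[0,0,0],[0,0,0]], turn=[[0,0,0],[0,0,0],[0,0,0],[0,0,0],[0,0,0],[0,0,0],[0,0,0],[0,0,0]])

```text
time_s: 2.97
position: [0.4347, -0.1844, 0.2313]
tool_rot: [[0.924, -0.383, -0.0], [-0.383, -0.924, -0.0], [0.0, 0.0, -1.0]]
ft_force: [0.1, -0.8, -0.4]
grip_width: 0.0
gripper_force: 0.0
```

```bash
python3 - <<'E'
from h import *
st=observe();im,d=cams.get_image("wrist");cv2.imwrite("pics/w1.png",im[...,::-1])
v,u=np.mgrid[:420,:560].astype(float);P=world("wrist",u,v,d.astype(float),st)
ok=d>0
def inr(p,c,r):return np.hypot(P[...,0]-c[0],P[...,1]-c[1])<r
for nm,c,r,z0,z1 in(("pin",(.5855,-.114),.03,.1,.125),("nut",(.5218,-.266),.03,.076,.095),("strap",(.484,-.187),.15,.064,.0735),("catch",(.5885,-.113),.05,.08,.09)):
    m=ok&inr(P,c,r)&(P[...,2]>z0)&(P[...,2]<z1)
    q=P[m]
    if len(q)>10: print(nm,len(q),np.median(q[:,2]).round(4),cv2.minAreaRect(q[:,:2].astype(np.float32)*1000))
E
```

```text
pin 598 0.11 ((584.27490234375, -115.31900024414062), (19.218721389770508, 19.27802085876465), 3.6826133728027344)
nut 1007 0.0824 ((521.287109375, -267.102783203125), (29.356712341308594, 29.882070541381836), 21.13435173034668)
strap 4146 0.0703 ((526.4681396484375, -145.51205444335938), (137.53977966308594, 244.73184204101562), 25.352767944335938)
catch 2539 0.0841 ((588.3709716796875, -113.90398406982422), (46.0527229309082, 47.439430236816406), 67.072509765625)
```

View pics/w1.png

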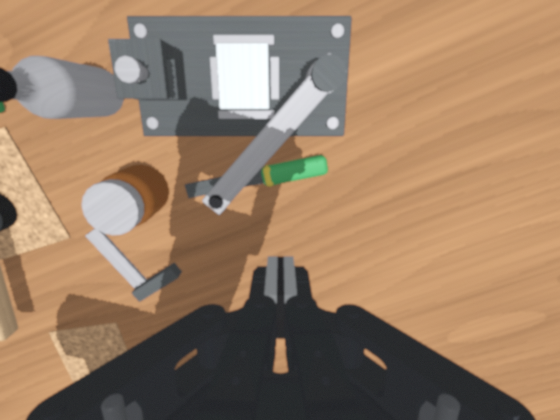

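The wrist picture shows the nut at (323,75), the strap tip at (215,203), the pin at (128,70) and the fingers on the strap's open side. I'll descend and push.

>>> move_arm(jaw=[0,0,0,0,0,0,0], dp=[[0,0,3.5],[0,0,3.5],[0,0,3.5],[0,0,3.5],[0,0,3.5],[0,0,0],[0,0,0]], turn=[[0,0,0],[0,0,0],[0,0,0],[0,0,0],[0,0,0],[0,0,0],[0,0,0]])

```text
time_s: 3.6
position: [0.4331, -0.1866, 0.0561]
tool_rot: [[0.921, -0.389, -0.002], [-0.389, -0.921, 0.002], [-0.003, -0.001, -1.0]]
ft_force: [0.1, -0.7, 0.7]
grip_width: 0.0
gripper_force: 0.0
```

>>> move_arm(jaw=[0,0,0,0,0,0,0,0,0,0,0,0], dp=[[0.7,-0.3,0],[0.7,-0.3,0],[0.7,-0.3,0],[0.7,-0.3,0],[0.7,-0.3,0],[0.7,-0.3,0],[0.7,-0.3,0],[0.7,-0.3,0],[0.7,-0.3,0],[0.7,-0.3,0],[0.7,-0.3,0],[0.7,-0.3,0]], turn=[[0,0,0],[0,0,0],[0,0,0],[0,0,0],[0,0,0],[0,0,0],[0,0,0],[0,0,0],[0,0,0],[0,0,0],[0,0,0],[0,0,0]])

```text
time_s: 4.6
position: [0.5262, -0.1856, 0.0563]
tool_rot: [[0.922, -0.387, 0.0], [-0.387, -0.922, -0.001], [0.001, 0.001, -1.0]]
ft_force: [-2.9, -2.0, -0.6]
grip_width: 0.0002
gripper_force: 1.5
```

>>> move_arm(jaw=[0,0,0,0,0,0], dp=[[0.15,0,0],[0.15,0,0],[0.15,0,0],[0,0,0],[0,0,0],[0,0,0]], turn=[[0,0,0],[0,0,0],[0,0,0],[0,0,0],[0,0,0],[0,0,0]])

```text
time_s: 5.1
position: [0.5295, -0.1871, 0.0564]
tool_rot: [[0.922, -0.387, 0.001], [-0.387, -0.922, -0.0], [0.001, 0.0, -1.0]]
ft_force: [0.3, 0.8, -1.0]
grip_width: 0.0002
gripper_force: 0.5
```

>>> move_arm(jaw=[0,0,0,0,0], dp=[[0.15,0,0],[0.15,0,0],[0,0,0],[0,0,0],[0,0,0]], turn=[[0,0,0],[0,0,0],[0,0,0],[0,0,0],[0,0,0]])

```text
time_s: 5.52
position: [0.5296, -0.187, 0.0564]
tool_rot: [[0.922, -0.387, -0.006], [-0.387, -0.922, 0.002], [-0.007, 0.0, -1.0]]
ft_force: [-14.0, 4.5, 8.8]
grip_width: 0.0003
gripper_force: 7.2
```

The strap is against the stop. I'll back off, lift, look at it, then travel to the mallet.

>>> move_arm(jaw=[0,0,0,0,0,0,0,0,0], dp=[[-1.5,0,0],[-2.0,0,0],[0,0,-3.6],[0,0,-3.6],[0,0,-3.6],[0,0,-3.6],[0,0,-3.6],[0,0,0],[0,0,0]], turn=[[0,0,0],[0,0,0],[0,0,0],[0,0,0],[0,0,0],[0,0,0],[0,0,0],[0,0,0],[0,0,0]])

```text
time_s: 6.27
position: [0.5006, -0.1751, 0.2383]
tool_rot: [[0.922, -0.387, 0.005], [-0.387, -0.922, -0.003], [0.005, 0.001, -1.0]]
ft_force: [-0.1, 0.0, 0.5]
grip_width: 0.0
gripper_force: 0.0
```

```bash
python3 - <<'E'
from h import *
st=observe();im,d=cams.get_image("wrist");cv2.imwrite("pics/w2.png",im[...,::-1])
v,u=np.mgrid[:420,:560].astype(float);P=world("wrist",u,v,d.astype(float),st)
h=np.array([.5215,-.267]);F=np.array([[.9224,.3863],[-.3863,.9224]]) # cols fixture x,y
L=(P[...,:2]-h)@F
m=(d>0)&(P[...,2]>.064)&(P[...,2]<.0735)&(L[...,1]>.02)&(L[...,1]<.135)&(abs(L[...,0])<.06)
q=L[m];print(len(q),q.mean(0))
a=cv2.fitLine((q*1000).astype(np.float32),cv2.DIST_L2,0,.01,.01).ravel();print(a,"angle",np.arctan2(-a[0],a[1]))
m=(d>0)&(np.hypot(P[...,0]-.5845,P[...,1]+.115)<.03)&(P[...,2]>.088);print("pin",P[m].mean(0),np.median(P[m][:,2]),st["position"])
E
```

```text
2787 [1.77847374e-05 7.69633728e-02]
[ 4.6625724e-03 -9.9998915e-01  1.7784737e-02  7.6963371e+01] angle -3.1369302
pin [ 0.58463361 -0.11583608  0.10950963] 0.11004375807640548 [ 0.50064488 -0.17509818  0.23828225]
```

View pics/w2.png

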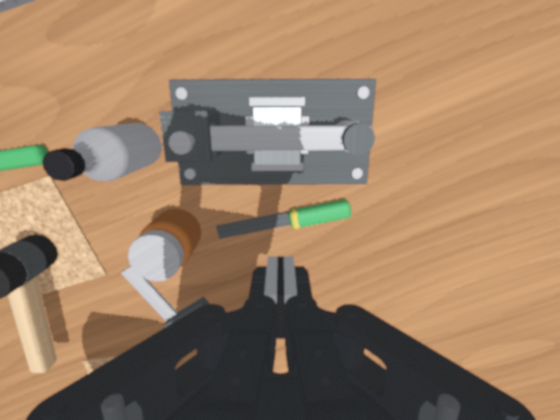

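The strap is home (about 0.005 rad; it runs from the nut at (358,137) into the catch at (185,140)), and the pin is still up at 0.110. Next I'll go over the mallet handle with the jaw open.

>>> move_arm(jaw=[6,6,6,6,6,6,6,6,6,6,6,6], dp=[[-1.7,-3.25,0],[-1.7,-3.25,0],[-1.7,-3.25,0],[-1.7,-3.25,0],[-1.7,-3.25,0],[-1.7,-3.25,0],[-1.7,-3.25,0],[-1.7,-3.25,0],[-1.7,-3.25,0],[-1.7,-3.25,0],[0,0,0],[0,0,0]], turn=[[0,0,0],[0,0,0],[0,0,0],[0,0,0],[0,0,0],[0,0,0],[0,0,0],[0,0,0],[0,0,0],[0,0,0],[0,0,0],[0,0,0]])

```text
time_s: 7.32
position: [0.4682, 0.1923, 0.2348]
tool_rot: [[0.923, -0.384, -0.002], [-0.384, -0.923, -0.001], [-0.002, 0.001, -1.0]]
ft_force: [-0.7, -1.1, -0.9]
grip_width: 0.0599
gripper_force: 0.0
```

```bash
cat > m.py <<'E'
from h import *
import sys
st=observe();im,d=cams.get_image("wrist");cv2.imwrite("pics/%s.png"%sys.argv[1],im[...,::-1])
v,u=np.mgrid[:420,:560].astype(float);P=world("wrist",u,v,d.astype(float),st)
m=(d>0)&(np.hypot(P[...,0]-.534,P[...,1]-.166)<.06)&(P[...,2]>.078)&(P[...,2]<.095)
q=P[m];print("head",len(q),np.median(q[:,2]),cv2.minAreaRect((q[:,:2]*1000).astype(np.float32)))
m=(d>0)&(np.hypot(P[...,0]-.46,P[...,1]-.2)<.1)&(P[...,2]>.05)&(P[...,2]<.065)&(np.hypot(P[...,0]-.534,P[...,1]-.166)>.035)
q=P[m];print("handle",len(q),np.median(q[:,2]),cv2.minAreaRect((q[:,:2]*1000).astype(np.float32)))
if len(q)>20: print(cv2.fitLine((q[:,:2]*1000).astype(np.float32),cv2.DIST_HUBER,0,.01,.01).ravel())
print(st["position"],st["tool_rot"],st["q"].round(1))
E
python3 m.py w3
```

```text
head 2296 0.08430509373143014 ((534.83642578125, 167.52627563476562), (48.7304801940918, 48.49506378173828), 67.43994903564453)
handle 2269 0.056984846169985726 ((445.8031921386719, 208.02749633789062), (23.990169525146484, 129.2128448486328), 65.42759704589844)
[ 9.0961874e-01 -4.1544411e-01  4.4910602e+02  2.0659377e+02]
[0.46817203 0.19231017 0.23478612] [[ 9.23359880e-01 -3.83927459e-01 -2.49769734e-03]
 [-3.83929921e-01 -9.23362055e-01 -5.75599074e-04]
 [-2.08529066e-03  1.49042583e-03 -9.99996715e-01]] [  8.9  17.3  80.6  -0.   82.2 121.5]
```

View pics/w3.png

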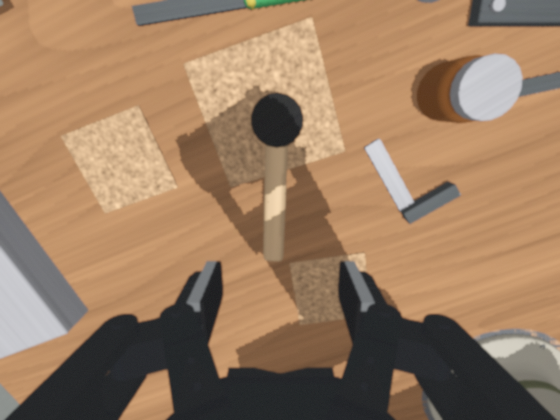

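The wrist picture shows the head at (277,120) and the handle running to (274,255), aligned with the tool. I'll descend to the grip point and grip at full force.

>>> move_arm(jaw=[6,6,6,6,6,6,6,6,6], dp=[[1.1,-0.45,0],[0,0,0],[0,0,3.5],[0,0,3.5],[0,0,3.5],[0,0,3.5],[0,0,3.5],[0,0,3.5],[0,0,0]], turn=[[0,0,0.034],[0,0,0],[0,0,0],[0,0,0],[0,0,0],[0,0,0],[0,0,0],[0,0,0],[0,0,0]])

```text
time_s: 8.12
position: [0.4774, 0.1892, 0.021]
tool_rot: [[0.908, -0.419, -0.011], [-0.419, -0.908, -0.002], [-0.009, 0.006, -1.0]]
ft_force: [-1.5, -0.1, -1.1]
grip_width: 0.0599
gripper_force: 0.0
```

>>> move_arm(jaw=[1.5,1.5,1.5,1.5,1.5,1.5,1.5,1.5], dp=[[0,0,0],[0,0,0],[0,0,0],[0,0,0],[0,0,0],[0,0,0],[0,0,0],[0,0,0]], turn=[[0,0,0],[0,0,0],[0,0,0],[0,0,0],[0,0,0],[0,0,0],[0,0,0],[0,0,0]], force=110)

```text
time_s: 8.78
position: [0.482, 0.1909, 0.0286]
tool_rot: [[0.909, -0.418, 0.005], [-0.418, -0.909, 0.0], [0.004, -0.002, -1.0]]
ft_force: [-1.3, -0.9, 6.8]
grip_width: 0.0222
gripper_force: 107.2
```

>>> move_arm(jaw=[1.5,1.5,1.5,1.5,1.5,1.5,1.5,1.5,1.5,1.5,1.5,1.5], dp=[[0,0,-0.5],[0,0,-1],[0,0,-1.5],[0,0,-2],[0,0,-2],[0,0,-2.5],[0,0,-2.5],[0,0,-2.5],[0,0,-2.5],[0,0,-2],[0,0,-1],[0,0,0]], turn=[[0,0,0],[0,0,0],[0,0,0],[0,0,0],[0,0,0],[0,0,0],[0,0,0],[0,0,0],[0,0,0],[0,0,0],[0,0,0],[0,0,0]])

```text
time_s: 9.78
position: [0.4811, 0.1911, 0.2296]
tool_rot: [[0.909, -0.418, 0.005], [-0.418, -0.909, 0.001], [0.004, -0.003, -1.0]]
ft_force: [0.2, 0.2, -3.2]
grip_width: 0.0225
gripper_force: 108.0
```

```bash
cat > t.py <<'E'
from h import *
import sys
st=observe();im,d=cams.get_image("wrist");cv2.imwrite("pics/%s.png"%sys.argv[1],im[...,::-1])
v,u=np.mgrid[:420,:560].astype(float);P=world("wrist",u,v,d.astype(float),st)
R=np.array(st["tool_rot"]);T=(P-st["position"])@R  # tool coords
# head top: tool x .02-.12, |y|<.03
m=(d>0)&(abs(T[...,1])<.035)&(T[...,0]>.025)&(T[...,0]<.1)&(T[...,2]<-.03)&(T[...,2]>-.09)
q=T[m];print(len(q))
zz=np.median(q[:,2]);k=abs(q[:,2]-zz)<.012;q=q[k]
A=np.c_[q[:,:2],np.ones(len(q))];s,*_=np.linalg.lstsq(A,q[:,2],rcond=None)
print("head top z(tool)",zz,"tilt x,y",s[:2],cv2.minAreaRect((q[:,:2]*1000).astype(np.float32)))
m=(d>0)&(np.hypot(P[...,0]-.5845,P[...,1]+.115)<.012)&(P[...,2]>.07)&(P[...,2]<.13)
if m.sum()>20:print("pin",np.median(P[m],axis=0),m.sum())
print(st["position"],R,st["q"].round(1),st["ft_force"],st["wrist_torque"],st["time_s"])
E
python3 t.py w4
```

```text
19978
head top z(tool) -0.05505553377424303 tilt x,y [ 0.00793211 -0.0013136 ] ((58.42119598388672, -0.78662109375), (49.03396987915039, 49.545413970947266), 48.18632888793945)
[0.48110454 0.19105654 0.22961213] [[ 9.08537632e-01 -4.17772041e-01  5.08846505e-03]
 [-4.17781292e-01 -9.08547216e-01  8.64980764e-04]
 [ 4.26174598e-03 -2.91173308e-03 -9.99986680e-01]] [  8.5  18.5  79.8   0.   81.4 123.2] [ 0.19051661  0.22156455 -3.18909037] [0.08391769 0.16753161 0.00175478] 9.7833
```

View pics/w4.png

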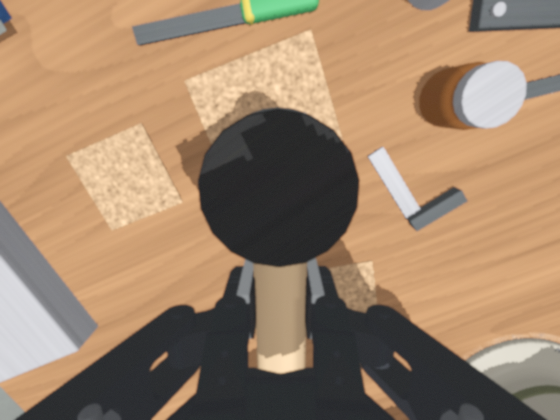

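The mallet is held upright (tilt under 0.01), with the head axis 58.5 mm ahead of the TCP and the lower face 25 mm below it. I'll carry it over the pin.

>>> move_arm(jaw=[1.5,1.5,1.5,1.5,1.5,1.5,1.5,1.5,1.5,1.5,1.5,1.5], dp=[[1.0,1.4,0],[1.4,2.0,0],[1.4,2.0,0],[1.4,2.0,0],[1.4,2.0,0],[1.4,2.0,0],[1.4,2.0,0],[1.4,2.0,0],[1.4,2.0,0],[1.4,2.0,0],[1.4,2.0,0],[1.3,2.0,0]], turn=[[0,0,0],[0,0,0],[0,0,0],[0,0,0],[0,0,0],[0,0,0],[0,0,0],[0,0,0],[0,0,0],[0,0,0],[0,0,0],[0,0,0]])

```text
time_s: 10.83
position: [0.5304, -0.0908, 0.2253]
tool_rot: [[0.908, -0.418, -0.002], [-0.418, -0.908, 0.001], [-0.003, 0.0, -1.0]]
ft_force: [0.2, 0.6, -3.3]
grip_width: 0.0224
gripper_force: 108.0
```

>>> move_arm(jaw=[1.5,1.5,1.5,1.5], dp=[[0,0.2,2],[0,0,3],[0,0,3],[0,0,0]], turn=[[0,0,0],[0,0,0],[0,0,0],[0,0,0]])

```text
time_s: 11.17
position: [0.5268, -0.0905, 0.1405]
tool_rot: [[0.908, -0.418, -0.012], [-0.418, -0.908, 0.005], [-0.013, 0.001, -1.0]]
ft_force: [-1.3, 0.6, -4.1]
grip_width: 0.0227
gripper_force: 108.5
```

```bash
python3 t.py w5
```

```text
19958
head top z(tool) -0.055040244161290566 tilt x,y [ 0.00734466 -0.00117334] ((58.3136100769043, -0.8820304870605469), (49.34628677368164, 49.01295852661133), 41.28942108154297)
[ 0.52680481 -0.0905261   0.14051649] [[ 9.08166714e-01 -4.18443982e-01 -1.17411345e-02]
 [-4.18416092e-01 -9.08242469e-01  4.85710944e-03]
 [-1.26962252e-02  5.01614500e-04 -9.99919274e-01]] [-22.4  25.4  84.7   0.   70.6  92.3] [-1.33701212  0.62939272 -4.07738138] [0.02531114 0.28272599 0.02173892] 11.1667
```

>>> move_arm(jaw=[1.5,1.5,1.5,1.5,1.5,1.5,1.5,1.5,1.5,1.5], dp=[[0,0,0],[0,0,0.3],[0,0,0.3],[0,0,0.3],[0,0,0.3],[0,0,0.3],[0,0,0.3],[0,0,0.3],[0,0,0],[0,0,0]], turn=[[0,0,0],[0,0,0],[0,0,0],[0,0,0],[0,0,0],[0,0,0],[0,0,0],[0,0,0],[0,0,0],[0,0,0]])

```text
time_s: 12.05
position: [0.5304, -0.0916, 0.1253]
tool_rot: [[0.908, -0.418, 0.0], [-0.418, -0.908, 0.0], [0.0, -0.0, -1.0]]
ft_force: [-0.4, 1.1, 0.4]
grip_width: 0.0225
gripper_force: 109.6
```

```bash
python3 t.py w6
```

```text
20084
head top z(tool) -0.05527049905948961 tilt x,y [ 0.00500279 -0.00154843] ((58.26344299316406, -0.7927360534667969), (49.11398696899414, 49.03742218017578), 16.540380477905273)
[ 0.53039684 -0.09163629  0.12529061] [[ 9.08460382e-01 -4.17970778e-01  4.03573791e-04]
 [-4.17970816e-01 -9.08460454e-01  9.97014954e-06]
 [ 3.62463599e-04 -1.77739553e-04 -9.99999919e-01]] [-22.4  26.5  85.8   0.   67.7  92.3] [-0.42508806  1.05462297  0.44707149] [0.19240944 0.05015703 0.06611184] 12.05
```

>>> move_arm(jaw=[1.5,1.5,1.5,1.5,1.5,1.5,1.5], dp=[[0,0,0.25],[0,0,0.25],[0,0,0.2],[0,0,0.1],[0,0,0],[0,0,0],[0,0,0]], turn=[[0,0,0],[0,0,0],[0,0,0],[0,0,0],[0,0,0],[0,0,0],[0,0,0]])

```text
time_s: 12.68
position: [0.5304, -0.0916, 0.1174]
tool_rot: [[0.908, -0.418, 0.0], [-0.418, -0.908, -0.0], [0.0, -0.0, -1.0]]
ft_force: [-2.3, 1.4, 4.1]
grip_width: 0.0223
gripper_force: 109.8
```

```bash
python3 t.py w7
```

```text
20097
head top z(tool) -0.055346454568681216 tilt x,y [ 0.00339133 -0.00131953] ((58.19117736816406, -0.9369773864746094), (48.99732208251953, 49.61103439331055), 49.85793685913086)
[ 0.53038338 -0.0916353   0.11738017] [[ 9.08469780e-01 -4.17950282e-01  4.69303819e-04]
 [-4.17950293e-01 -9.08469893e-01 -7.80130194e-05]
 [ 4.58953954e-04 -1.25273198e-04 -9.99999887e-01]] [-22.4  27.   86.4   0.   66.6  92.3] [-2.28986219  1.3532657   4.11948573] [0.21788993 0.04518595 0.06278568] 12.6833
```

>>> move_arm(jaw=[1.5,1.5,1.5,1.5,1.5,1.5], dp=[[0,0,0.1],[0,0,0.1],[0,0,0.1],[0,0,0],[0,0,0],[0,0,0]], turn=[[0,0,0],[0,0,0],[0,0,0],[0,0,0],[0,0,0],[0,0,0]])

```text
time_s: 13.23
position: [0.5301, -0.0915, 0.1161]
tool_rot: [[0.909, -0.418, 0.001], [-0.418, -0.909, -0.001], [0.002, 0.0, -1.0]]
ft_force: [-9.6, 5.2, 19.6]
grip_width: 0.0223
gripper_force: 112.3
```

The force jumped to 20 N at the bottom stop, so the pin is down. I'll raise the mallet and carry it back to where it stood.

>>> move_arm(jaw=[1.5,1.5,1.5,1.5,1.5,1.5,1.5], dp=[[0,0,-0.5],[0,0,-1.5],[0,0,-2.5],[0,0,-2.5],[0,0,-2.5],[0,0,-1.5],[0,0,0]], turn=[[0,0,0],[0,0,0],[0,0,0],[0,0,0],[0,0,0],[0,0,0],[0,0,0]])

```text
time_s: 13.82
position: [0.5312, -0.0921, 0.2267]
tool_rot: [[0.908, -0.418, 0.004], [-0.418, -0.908, -0.002], [0.005, 0.0, -1.0]]
ft_force: [-0.5, -0.1, -2.9]
grip_width: 0.0224
gripper_force: 108.8
```

>>> move_arm(jaw=[1.5,1.5,1.5,1.5,1.5,1.5,1.5,1.5,1.5,1.5,1.5,1.5], dp=[[-1.0,-1.6,0],[-1.4,-2.0,0],[-1.4,-2.0,0],[-1.4,-2.0,0],[-1.4,-2.0,0],[-1.4,-2.0,0],[-1.4,-2.0,0],[-1.4,-2.0,0],[-1.4,-2.0,0],[-1.4,-2.0,0],[-1.4,-2.0,0],[-1.0,-2.0,0]], turn=[[0,0,0],[0,0,0],[0,0,0],[0,0,0],[0,0,0],[0,0,0],[0,0,0],[0,0,0],[0,0,0],[0,0,0],[0,0,0],[0,0,0]])

```text
time_s: 14.82
position: [0.4822, 0.1908, 0.2223]
tool_rot: [[0.909, -0.418, -0.004], [-0.418, -0.909, -0.0], [-0.003, 0.002, -1.0]]
ft_force: [-0.5, 0.2, -2.5]
grip_width: 0.0225
gripper_force: 108.7
```

```bash
python3 t.py w8; python3 - <<'E'
from h import *
im,d=cams.get_image("top");cv2.imwrite("pics/top8.png",im[...,::-1])
v,u=np.mgrid[:420,:560].astype(float);P=world("top",u,v,d.astype(float))
m=(d>0)&(np.hypot(P[...,0]-.5855,P[...,1]+.1143)<.007);print("pin z",np.median(P[m][:,2])-.002,m.sum())
E
```

```text
19992
head top z(tool) -0.055054561473865074 tilt x,y [ 0.0080417  -0.00128251] ((58.331077575683594, -0.8470726013183594), (48.89375686645508, 49.344635009765625), 29.34650421142578)
[0.48218611 0.19083    0.222337  ] [[ 9.08532002e-01 -4.17799315e-01 -3.65143285e-03]
 [-4.17803656e-01 -9.08537215e-01 -4.83532473e-04]
 [-3.11544309e-03  1.96488672e-03 -9.99993217e-01]] [  8.5  19.1  80.    0.   81.  123.2] [-0.45747452  0.1634432  -2.51644318] [ 0.11065877  0.1150393  -0.05937912] 14.8167
pin z 0.09189172725179423 32
```

View pics/top8.png

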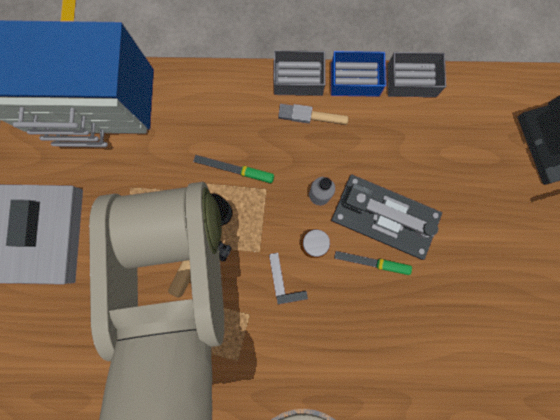

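The top picture shows the strap across the fixture into the catch at (362,198), bystanders in place, and the pin top measures 0.092, fully down. Now I'll lower the mallet onto the mat.

>>> move_arm(jaw=[1.5,1.5,1.5,1.5,1.5,1.5,1.5,1.5,1.5,1.5], dp=[[0,0,1.5],[0,0,3],[0,0,3],[0,0,3],[0,0,3],[0,0,2.5],[0,0,1.5],[0,0,0.7],[0,0,0],[0,0,0]], turn=[[0,0,0],[0,0,0],[0,0,0],[0,0,0],[0,0,0],[0,0,0],[0,0,0],[0,0,0],[0,0,0],[0,0,0]])

```text
time_s: 15.75
position: [0.4836, 0.1894, 0.0423]
tool_rot: [[0.908, -0.418, -0.0], [-0.418, -0.908, -0.0], [-0.0, 0.0, -1.0]]
ft_force: [-0.1, -0.0, -3.9]
grip_width: 0.022
gripper_force: 108.9
```

>>> move_arm(jaw=[1.5,1.5,1.5,1.5,1.5,1.5,1.5], dp=[[0,0,0.3],[0,0,0.3],[0,0,0.3],[0,0,0.2],[0,0,0.2],[0,0,0],[0,0,0]], turn=[[0,0,0],[0,0,0],[0,0,0],[0,0,0],[0,0,0],[0,0,0],[0,0,0]])

```text
time_s: 16.33
position: [0.4836, 0.1897, 0.0293]
tool_rot: [[0.908, -0.418, 0.0], [-0.418, -0.908, -0.0], [0.0, -0.0, -1.0]]
ft_force: [-1.0, -0.3, -3.6]
grip_width: 0.0223
gripper_force: 109.0
```

>>> move_arm(jaw=[1.5,1.5,1.5,1.5,1.5], dp=[[0,0,0.1],[0,0,0.05],[0,0,0],[0,0,0],[0,0,0]], turn=[[0,0,0],[0,0,0],[0,0,0],[0,0,0],[0,0,0]])

```text
time_s: 16.75
position: [0.4836, 0.1898, 0.0288]
tool_rot: [[0.909, -0.418, 0.001], [-0.418, -0.909, 0.0], [0.001, -0.0, -1.0]]
ft_force: [-3.7, 1.1, 7.5]
grip_width: 0.022
gripper_force: 110.5
```

Contact is made. I'll release, let the fingers open, and rise straight up.

>>> move_arm(jaw=[3,4,5,6,6,6,6,6], dp=[[0,0,0],[0,0,0],[0,0,0],[0,0,0],[0,0,0],[0,0,0],[0,0,0],[0,0,0]], turn=[[0,0,0],[0,0,0],[0,0,0],[0,0,0],[0,0,0],[0,0,0],[0,0,0],[0,0,0]])

```text
time_s: 17.42
position: [0.4835, 0.1897, 0.0278]
tool_rot: [[0.908, -0.418, -0.0], [-0.418, -0.908, 0.0], [-0.0, 0.0, -1.0]]
ft_force: [0.3, 0.1, 0.5]
grip_width: 0.0599
gripper_force: 0.0
```

>>> move_arm(jaw=[6,6,6,6,6,6,6,6,6,6], dp=[[0,0,-1],[0,0,-2],[0,0,-3],[0,0,-3],[0,0,-3],[0,0,-3],[0,0,-3],[0,0,-2],[0,0,0],[0,0,0]], turn=[[0,0,0],[0,0,0],[0,0,0],[0,0,0],[0,0,0],[0,0,0],[0,0,0],[0,0,0],[0,0,0],[0,0,0]])

```text
time_s: 18.25
position: [0.4835, 0.1897, 0.2291]
tool_rot: [[0.908, -0.418, 0.002], [-0.418, -0.908, 0.0], [0.002, -0.001, -1.0]]
ft_force: [-0.2, 0.5, -0.4]
grip_width: 0.0597
gripper_force: 0.0
```

```bash
python3 m.py w9; python3 - <<'E'
from h import *
im,d=cams.get_image("top")
v,u=np.mgrid[:420,:560].astype(float);P=world("top",u,v,d.astype(float))
m=(d>0)&(np.hypot(P[...,0]-.5855,P[...,1]+.1143)<.007);print("pin z",np.median(P[m][:,2])-.002)
h=np.array([.5225,-.266]);F=np.array([[.9224,.3863],[-.3863,.9224]]);L=(P[...,:2]-h)@F
m=(d>0)&(P[...,2]>.066)&(P[...,2]<.0755)&(L[...,1]>.02)&(L[...,1]<.135)&(abs(L[...,0])<.06)
a=cv2.fitLine((L[m]*1000).astype(np.float32),cv2.DIST_HUBER,0,.01,.01).ravel();print("strap",a)
E
```

```text
head 2269 0.0842582410785434 ((536.0429077148438, 166.04335021972656), (48.822845458984375, 49.16099548339844), 66.32328796386719)
handle 2180 0.05702470473302204 ((446.0611572265625, 206.53321838378906), (23.26285171508789, 126.85633087158203), 65.9057846069336)
[ 9.0960175e-01 -4.1548127e-01  4.4891733e+02  2.0486989e+02]
[0.48352507 0.1896792  0.22911972] [[ 9.08475690e-01 -4.17930388e-01  2.47205707e-03]
 [-4.17932489e-01 -9.08478007e-01  3.80475565e-04]
 [ 2.08679718e-03 -1.37880577e-03 -9.99996872e-01]] [  8.3  18.8  79.4   0.   81.6 123. ]
pin z 0.09130097202390047
strap [ 2.1918558e-03 -9.9999762e-01 -8.9328021e-01  7.7283501e+01]
```

View pics/w9.png

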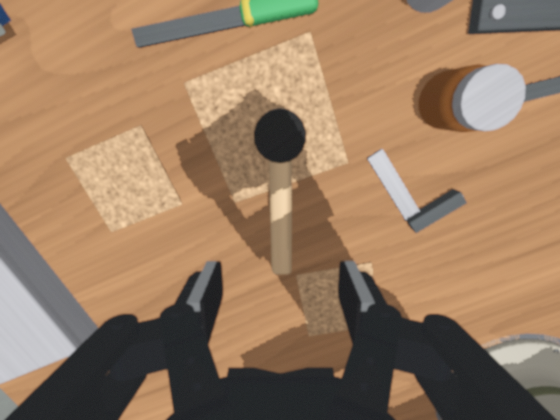

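The mallet stands upright on the large mat, its head at pixel (279,135), about 13 mm from the mat centre on x and 9 mm on y. The gripper is clear.

```bash
python3 -c "
from rig import ticket
print(ticket.close_job())"
```

```text
the job is handed in; nothing more can be done
None
```

The job is handed in: strap home (about 0.002 rad), lock pin driven fully down with the mallet (top at about 92 mm), mallet standing released on the large cork mat, and no bystander seen to move; the judge's verdict was not shown.

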